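File the dough-gauge plates in their raked rack

ROBOT

A 7-joint arm with a two-finger parallel gripper is mounted at the origin on the work surface. World frame = base frame: x ahead of the robot, y to its left, z up, the work surface at z = 0. Lengths are in m, angles in rad, forces in N, time in s.
With the tool pointing down it reaches from about 0.4 to 0.85 m from the base axis. Payload 4.5 kg.
Tool frame: the origin (TCP) lies at the very end of the fingers, on their centre line; the grasp point (between the pads) lies 19 mm behind it; z points along the fingers, y is the direction in which the jaws open and shut (so a half turn about z gives the same grasp; the last joint's range is limited). The gripper opens to 88 mm and grips with 3 to 60 N. Pads are 18 mm wide; open, the fingers measure 123 mm over their backs; the gripper's body (75 mm by 187 mm) begins 45 mm behind the grasp point.
Start: joints at [1.358, 0.689, -0.195, 1.565, 0.157, 0.902, -0.215], TCP at [0.153, -0.606, 0.239] pointing down, gripper open.
Joint ranges: [-3.01, 3.01], [-0.46, 2.08], [-1.47, 1.51], [0.13, 2.56], [-1, 4.14], [0.04, 2.09], [-2.66, 2.66]. Speed limits (rad/s): [2.57, 2.57, 3.14, 3.14, 3.14, 3.14, 3.14].

INTERFACE

Orientations are given as a unit quaternion [x, y, z, w].
In Python, from plant import r gives the robot as it stands. The module is installed in compiled form; this text tells all that it offers.
- The arm moves only by the tool carry_out, never from a script. Its argument "commands" is a list of rows, each a list of 6 numbers: the shift along the tool's x, y, z in m, then the turn, a rotation vector about the tool's x, y, z in degrees. In form: [[dx, dy, dz, wx, wy, wz], ...]. A call has 1 to 12 rows; each row is the pose to reach, as a shift and turn from the pose commanded when the call began, along the tool's axes at that moment; what a row does not reach only later rows make up. A row lasts 1/10 s, in which the tool goes at most 50 mm and 8.59 degrees, less where a joint would pass 70% of its speed; a pose out of reach is approached as far as the arm can. A call with a gripper value outside its range is refused whole. "fingers" is the closure in counts, from 0 (fully open) to 255 (shut), set as the call begins (left out, the last holds). The fingers move at their own pace and stop on an object; "grip_force" is the grip in N (left out, the last holds). Time passes only in rows, so rows that repeat a pose let the fingers close. It gives the time, the measured TCP pose, the force and the opening at its end, in the units of the state.
- r.get_state(): the state, without advancing time (a new reading comes with each control period).
- r.snapshot(name): name is "scene" or "top"; returns a dict with "img" (420x560x3 uint8, blue, green, red), "intrinsics" (3x3 intrinsics, pixels), "extrinsics" (4x4, takes a point from camera to world coordinates). Camera axes: x right, y down, z forward; pixel columns grow to the right and rows downward; lengths in m; the calibration is good to about 2 mm. A picture is of the moment at which its call begins. There is no depth.
- r.finish_job(): hands the job in, once; it reports no verdict.
Trained networks look in a picture, given as the dict that the camera call returned (one of the last four; its "shot" number tells which), for a name from the list of things; names that differ only in an ending like _2 or _b are one class to them, and where a whole thing is asked for, a point or a joint stands for the part that bears it (a point fixed in the world has none). Each returns a list of dicts, best first, with "p" (0 to 1); they miss things now and then, are a little off and sometimes report something else, mostly with a low value. They report only what shows in the picture. A call takes as long as a camera call. They do not tell look-alikes from the thing itself.
- r.spot_in(picture, label): "xyz" ([x, y, z] in m, in world coordinates, good to about 4 mm: the middle of the surface that is visible of it).
- r.spot_point(picture, label): "xyz" ([x, y, z] in m, in world coordinates, good to about 4 mm: a listed point, or the origin of a listed thing).
The state is a dict: "clock": time; "q": joint angles; "qd": joint speeds; "joint_torque": joint torques, N m; "tool_pos": TCP position; "eef_rot": TCP orientation; "contact_force": force on the tool from outside, world axes, zero at the start; "moment": the same for the moment, N m; "opening": opening from 0.0 (shut) to 1.0 (fully open).
Only numpy, scipy, OpenCV 4.12 (cv2) and the standard library are available. Lean on these libraries where they do the work, as an engineer would, in place of code of your own. Each camera call takes 0.05 s, during which the arm holds its last target.

TASK

The yellow and the blue dough-gauge plates stand on the baking tray: file each one in the slot of the leaning wooden rack that fits its thickness, pushed down its slanting slot until it stops fully home and leaning like the white plate, then let go. The slots go from widest to narrowest along the rack and the white plate is already home in the middle one; leave it and the cake moulds where they are.

Things in the scene. Friction and masses are not known exactly. Their poses are not given: they have to be found in the camera images.
- rack: Fixed light-wood rack, 150 mm deep (x), 323 wide (y). Origin at table level; x level, towards the robot (yaw near 180 degrees), y to the robot's right, z up. Three slots side by side along y, 99 mm apart: widest at +y, the robot's right (yellow plate, 30 mm), middle (white, 22 mm), narrowest at -y (blue, 14 mm). End cheeks 70 mm high.
- slots: Raked frame fixed to the rack, origin 36 mm above the rack's. z: out of the slots, leaning 27 degrees from vertical away from the robot; plates go in along -z (tool pointing down and 27 degrees back to the robot). x: across the plates' thickness, up and towards the robot; y along the row. x = 0 is the face of the 10 mm backing board, on the far side, that plates lean on.
- board_edge (a point): Middle of the top edge of the backing board's face at the middle slot (bottom of its finger notch), slots frame x = 0, y = 0, z = 22 mm. Each slot has such a notch, 52 mm wide, at its middle, for a finger; beside the notches the board reaches z = 63 mm. Home plates reach z = 75 mm. Dividers between slots are 9 mm thick and reach z = 30 mm.
- thick_home (a point): Middle of the yellow plate when home in the widest slot: slots frame (16, 99, 37.5) mm, axes likewise. The slot is 90 mm long (y); from z = 0 to 22 it is 34 mm wide (x = 0 to 34), flaring on the +x side to 44 mm at z = 37. At z = 0 an aluminium ledge on the +x side narrows it to 25 mm and stops the plate's lower edge; thinner plates fall through.
- thin_home (a point): Middle of the blue plate when home in the narrowest slot: slots frame (8, -99, 37.5) mm, axes likewise. The slot is 90 mm long (y); from z = 0 to 22 it is 18 mm wide (x = 0 to 18), flaring on the +x side to 28 mm at z = 37. At z = 0 an aluminium ledge on the +x side narrows it to 9 mm and stops the plate's lower edge.
- thick: Loose yellow plastic plate, 30 mm thick (its x) by 80 mm long (y) by 75 mm high (z), about 0.18 kg, standing on its long edge on the tray. Origin at the middle of its underside.
- thick_mid (a point): Middle of the yellow plate, 37.5 mm above its underside; axes as the plate.
- thin: Loose blue plastic plate, 14 mm thick (its x) by 80 mm long (y) by 75 mm high (z), about 0.09 kg, standing on its long edge on the tray; easily tipped. Origin at the middle of its underside.
- thin_mid (a point): Middle of the blue plate, 37.5 mm above its underside; axes as the plate.
- middle: Loose white plastic plate, 22 by 80 by 75 mm, already home in the middle slot; leave it there. Origin at the middle of its underside.
- tray: Fixed aluminium baking tray, 220 (x) by 300 (y) mm, floor 4 mm above the table, rim 12 mm high. Origin at table level in its centre. It stands to one side of the rack, left or right.
- mould_a: Loose filled cake mould on the tray, 45 by 60 by 20 mm high, behind the plates, at the right (-y) end. Origin at its underside. Bystander.
- mould_b: Loose filled cake mould on the tray, 45 by 60 by 20 mm high, behind the plates, at the left (+y) end. Origin at its underside. Bystander.
- mould_c: Loose filled cake mould, 45 by 60 by 20 mm high, on the bench beyond the gap between rack and tray. Origin at its underside. Bystander.
Mind the look-alikes: they are no part of the job. Leave any red or turquoise look-alike of the thick alone. What is shaped like the thin but orange or red is not meant.

How it is judged:
At the end, for the whole second after the job is handed in: Yellow plate home in the widest slot and blue plate home in the narrowest: each plate's middle within 9 mm of its home point and within 4 mm of its home depth along the slot, in line with the slot within 7 degrees, at rest (distance between thick_mid and thick_home below 0.009 m and z of thick_mid in the frame of slots between 0.0335 and 0.0415 m and angle between the z axis of each of thick, thin and the z axis of slots, either way round below 0.12 rad and angle between the x axis of each of thick, thin and the x axis of slots, either way round below 0.12 rad and linear speed of each of thick, thin below 0.02 m/s and distance between thin_mid and thin_home below 0.009 m and z of thin_mid in the frame of slots between 0.0335 and 0.0415 m); the robot touches nothing.
It fails at once if the white plate already home is moved more than 12 mm (distance of middle from where it was at the start of the episode above 0.012 m).
It fails at once if a cake mould is pushed more than 30 mm (distance of any of mould_a, mould_b, mould_c from where it was at the start of the episode above 0.03 m).
It also fails if it takes over 69 s, if anything falls off the work surface, if the arm or the gripper's body presses on something with over 40 N, if the wrist force passes 120 N, or if a joint passes its speed limit or range.

## Working session

There is one attempt and no reset: what is moved stays moved. The work goes in short steps, Python scripts to look and compute and a tool call to move; the robot and the scene stay as the last step left them, time stands still between calls to the robot, and variables do not carry over. Pictures are saved under pics/ and viewed, and the job is handed in when it is done.

Besides the shell and the picture viewer there is one more tool, called after ">>>" as name(argument=value, ...) on one line, values as JSON. carry_out: Moves the arm, as the interface text tells. Its arguments: {"type":"object","properties":{"commands":{"type":"array","items":{"type":"array","items":{"type":"number"}}},"fingers":{"type":"number"},"grip_force":{"type":"number"}},"required":["commands"]}

```bash
mkdir -p pics; python3 - <<'E'
from plant import r
import cv2,numpy as np,pickle
s=r.get_state();print(s)
D={}
for n in("scene","top"):
    p=r.snapshot(n);cv2.imwrite(f"pics/{n}0.png",p["img"]);D[n]=p
    print(n,p["intrinsics"],p["extrinsics"])
    for l in("thick_mid","thin_mid","thick_home","thin_home","board_edge","rack","tray","mould_a","middle"):
        try:
            for d in r.spot_point(p,l)[:4]:print(l,np.round(d["xyz"],3),round(d["p"],2))
        except Exception as e:print(l,e)
pickle.dump(D,open("d0.pkl","wb"))
E
```

```text
{'clock': 0.0, 'q': array([ 1.35779972,  0.68996803, -0.19452754,  1.56633165,  0.15732418,
        0.90249204, -0.21512916]), 'qd': array([ 0.00150445, -0.00100799, -0.0019212 , -0.00011746,  0.00108031,
       -0.00083078,  0.00089851]), 'joint_torque': array([-3.44852915e-04, -5.27568591e+01, -1.26688879e+00, -1.53428364e+01,
       -5.26182528e-02,  6.56995355e-03,  1.77245902e-04]), 'tool_pos': array([ 0.15248826, -0.60547008,  0.23792364]), 'eef_rot': array([ 9.92390808e-01,  1.23124611e-01, -1.80926437e-04, -8.83662693e-04]), 'contact_force': array([ 0.20588324,  0.07948071, -1.64354114]), 'moment': array([ 0.01748014, -0.05942343, -0.01502801]), 'opening': 1.0005346684292753}
scene [[451.29692987   0.         284.17981843]
 [  0.         451.29692987 208.19142845]
 [  0.           0.           1.        ]] [[ 0.81420977  0.42646884 -0.39393753  1.01180142]
 [ 0.58027026 -0.61961295  0.52855106 -0.56790883]
 [-0.01867824 -0.65894167 -0.7519621   0.99964644]
 [ 0.          0.          0.          1.        ]]
thick_mid [0.698 0.188 0.037] 0.93
thick_mid [0.472 0.126 0.044] 0.83
[... 924 characters left out ...]

thick_mid [0.47  0.126 0.041] 0.93
thick_mid [0.304 0.241 0.036] 0.83
thick_mid [0.699 0.195 0.041] 0.65
thin_mid [0.371 0.458 0.033] 0.74
thin_mid [0.278 0.353 0.034] 0.7
thin_mid [0.465 0.316 0.039] 0.69
thick_home [ 0.532 -0.307  0.077] 0.83
thick_home [ 0.519 -0.107  0.071] 0.62
thin_home [ 0.519 -0.109  0.072] 0.62
board_edge [ 0.526 -0.205  0.054] 0.77
board_edge [0.467 0.132 0.042] 0.39
rack [ 0.519 -0.206 -0.003] 0.57
rack [ 0.735  0.038 -0.001] 0.51
rack [ 0.473  0.131 -0.   ] 0.31
tray [0.496 0.226 0.001] 0.82
mould_a [ 0.734  0.036 -0.002] 0.93
mould_a [0.568 0.299 0.001] 0.86
mould_a [ 0.574  0.166 -0.   ] 0.59
middle [ 0.504 -0.208  0.042] 0.79
middle [ 0.494  0.227 -0.003] 0.5
```

View pics/scene0.png

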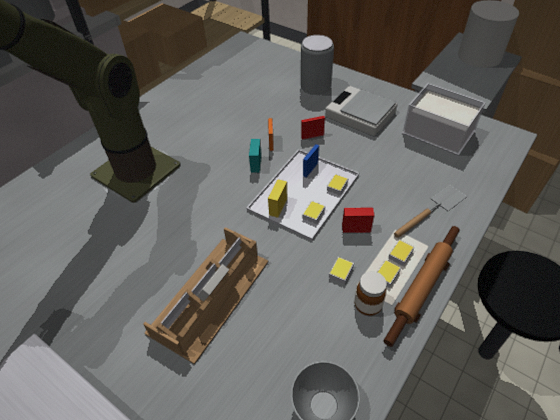

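View pics/top0.png

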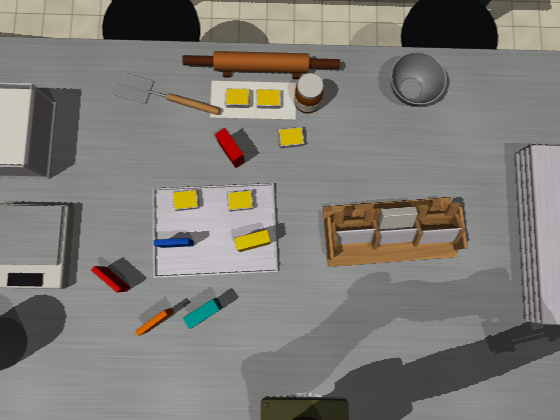

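In the top view, the yellow plate is at (253,240) and the blue plate at (174,242), both on the tray. The look-alikes are turquoise (202,313), red (230,147), orange (153,322) and red (110,278), all off the tray. The rack is at (395,230), with the white plate in the middle slot.

```bash
cat > h.py <<'E'
import numpy as np,cv2,pickle
from scipy.optimize import minimize
from scipy.spatial.transform import Rotation as R
def proj(p,X):
    E=np.linalg.inv(p["extrinsics"]);X=np.atleast_2d(X)
    c=X@E[:3,:3].T+E[:3,3];u=c@p["intrinsics"].T
    return u[:,:2]/u[:,2:]
def box(dx,dy,dz):  # z from 0..dz
    return np.array([[a*dx/2,b*dy/2,c*dz] for a in(-1,1) for b in(-1,1) for c in(0,1)])
def mask(p,col):
    h=cv2.cvtColor(p["img"],cv2.COLOR_BGR2HSV)
    if col=="y":return cv2.inRange(h,(22,120,40),(36,255,255))
    if col=="b":return cv2.inRange(h,(105,120,30),(125,255,255))
def comp(m,uv):
    n,l,st,c=cv2.connectedComponentsWithStats(m)
    best=min(range(1,n),key=lambda i:(np.hypot(*(c[i]-uv))+(1e3 if st[i,4]<40 else 0)))
    return (l==best).astype(np.uint8)
def rend(p,P):
    u=proj(p,P);h=cv2.convexHull(((u+0.5)*16-8).astype(np.float32)).round().astype(np.int32)
    return u
def iou(p,m,P,S=4):
    # supersampled
    x,y,w,hh=cv2.boundingRect(m);x0,y0=x-15,y-15;W,H=w+30,hh+30
    M=cv2.resize(m[y0:y0+H,x0:x0+W],None,fx=S,fy=S,interpolation=cv2.INTER_NEAREST)
    u=(proj(p,P)-[x0,y0]+0.5)*S-0.5
    r=np.zeros_like(M);cv2.fillConvexPoly(r,cv2.convexHull(np.round(u*16).astype(np.int32)),1,shift=4)
    return 1-(M&r).sum()/max(1,(M|r).sum())
def fit(D,col,dims,x0,z=0.004):
    ms={n:comp(mask(p,col),proj(p,[[x0[0],x0[1],z+.04]])[0]) for n,p in D.items()}
    B=box(*dims)
    def P(v):return B@R.from_euler("z",v[2]).as_matrix().T+[v[0],v[1],z]
    f=lambda v:sum(iou(D[n],ms[n],P(v)) for n in D)
    best=None
    for yaw in np.arange(0,np.pi,np.pi/12):
        o=minimize(f,[x0[0],x0[1],yaw],method="Nelder-Mead",options=dict(initial_simplex=np.array([[x0[0],x0[1],yaw],[x0[0]+.01,x0[1],yaw],[x0[0],x0[1]+.01,yaw],[x0[0],x0[1],yaw+.2]]),xatol=1e-4,fatol=1e-4))
        if best is None or o.fun<best.fun:best=o
    return best.x,[iou(D[n],ms[n],P(best.x)) for n in D],{n:int(ms[n].sum()) for n in D}
E
python3 - <<'E'
from h import *
D=pickle.load(open("d0.pkl","rb"))
for c,d,x in(("y",(.03,.08,.075),(.47,.126)),("b",(.014,.08,.075),(.464,.315))):
    for DD in(D,{"top":D["top"]},{"scene":D["scene"]}):
        v,e,a=fit(DD,c,d,x);print(c,np.round(v[:2],4),np.degrees(v[2])%180,e,a)
t=D["top"]["img"]
cv2.imwrite("pics/rack0.png",cv2.resize(t[185:280,310:480],None,fx=4.6,fy=4.6,interpolation=cv2.INTER_CUBIC))
cv2.imwrite("pics/pl0.png",cv2.resize(t[175:285,145:285],None,fx=5,fy=5,interpolation=cv2.INTER_CUBIC))
t=D["scene"]["img"]
cv2.imwrite("pics/rack1.png",cv2.resize(t[220:370,135:280],None,fx=4,fy=4,interpolation=cv2.INTER_CUBIC))
E
```

```text
y [0.4705 0.131 ] 16.316661644831118 [np.float64(0.1542628100964143), np.float64(0.06491870849553472)] {'scene': 494, 'top': 516}
y [0.4707 0.1316] 15.999869453946673 [np.float64(0.057113307285681425)] {'top': 516}
y [0.4704 0.1272] 19.489574209038217 [np.float64(0.11536297129994377)] {'scene': 494}
b [0.4622 0.3168] 3.852804313413941 [np.float64(0.1881336214060163), np.float64(0.11078875793291021)] {'scene': 307, 'top': 309}
b [0.4624 0.3183] 3.972560974452648 [np.float64(0.10409463148316656)] {'top': 309}
b [0.4623 0.3118] 8.269364329622597 [np.float64(0.12002879251394638)] {'scene': 307}
```

View pics/rack0.png

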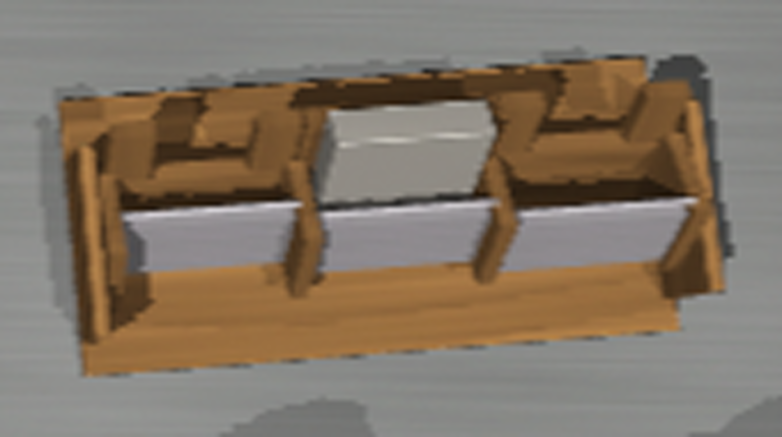

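View pics/pl0.png

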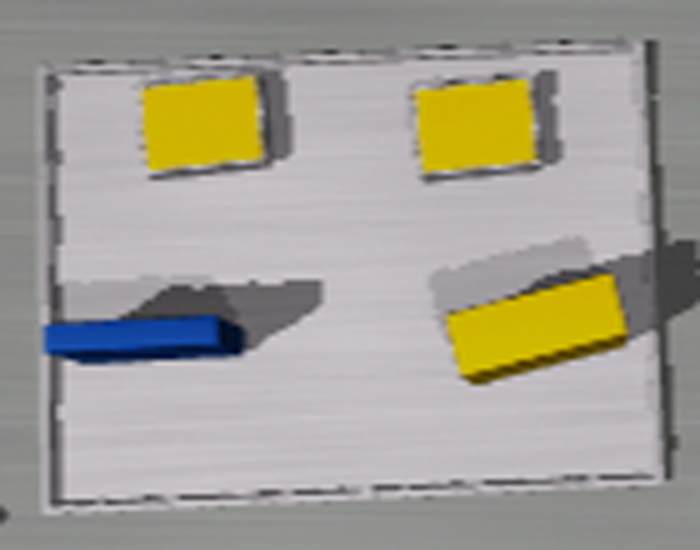

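View pics/rack1.png

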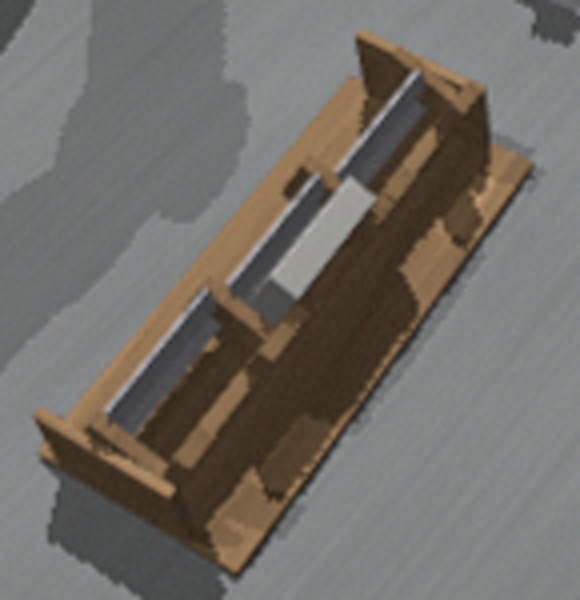

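```bash
cat > fr.py <<'E'
from h import *
from scipy.optimize import least_squares
D=pickle.load(open("d0.pkl","rb"))
def px(u,f,o):return (np.array(u,float)+.5)/f-.5+np.array(o)
top=lambda l:px(l,4.6,(310,185)); sc=lambda l:px(l,4,(135,220))
th=np.radians(27)
Rs=np.array([[np.cos(th),0,-np.sin(th)],[0,1,0],[np.sin(th),0,np.cos(th)]]) # slots->rack: z leans to -x(rack), x up & +x
def s2w(v,X):
    P=np.atleast_2d(X)@Rs.T+[0,0,.036]
    return P@R.from_euler("z",v[2]).as_matrix().T+[v[0],v[1],0]
def r2w(v,X): return np.atleast_2d(X)@R.from_euler("z",v[2]).as_matrix().T+[v[0],v[1],0]
# white plate top: x 1..23, y +-40, z 75 ; +y = robot's right = image right ; -x rack = far = image up
W=lambda x,y,z:[x/1e3,y/1e3,z/1e3]
obsT=[(W(1,-40,75),(340,113)),(W(1,40,75),(492,100)),(W(23,40,75),(497,133)),(W(23,-40,75),(335,148))]
obsS=[(W(1,-40,75),(376,198)),(W(23,-40,75),(350,178)),(W(23,40,75),(270,277)),(W(1,40,75),(297,298))]
if __name__=="__main__":
    for nT,nS in((1,1),(1,0),(0,1)):
        def f(v):
            o=[]
            if nT:o.append(proj(D["top"],s2w(v,[a for a,b in obsT]))-top([b for a,b in obsT]))
            if nS:o.append(proj(D["scene"],s2w(v,[a for a,b in obsS]))-sc([b for a,b in obsS]))
            return np.concatenate(o).ravel()
        o=least_squares(f,[.52,-.207,np.pi],loss="soft_l1")
        print(np.round(o.x[:2],4),np.degrees(o.x[2]),np.round(f(o.x),1))
        if nT and nS:v=o.x
    for n in("top","scene"):
        im=cv2.resize(D[n]["img"],None,fx=4,fy=4,interpolation=cv2.INTER_CUBIC)
        def dr(P,c):
            u=((proj(D[n],P)+.5)*4-.5).round().astype(int);cv2.polylines(im,[u.reshape(-1,1,2)],True,c,1)
        def q(x0,x1,y0,y1,z):return np.array([[x0,y0,z],[x1,y0,z],[x1,y1,z],[x0,y1,z]])/1e3
        dr(s2w(v,q(1,23,-40,40,75)),(0,0,255));
        for y,w in((99,34),(0,26),(-99,18)):
            dr(s2w(v,q(0,w+10,y-45,y+45,37)),(0,255,0)); 
            dr(s2w(v,np.array([[0,y-26,63],[0,y-26,22],[0,y+26,22],[0,y+26,63]])/1e3),(255,0,255))
        dr(r2w(v,q(-75,75,-161.5,161.5,0)),(255,255,0)); dr(r2w(v,q(-75,75,-161.5,161.5,10)),(255,0,0))
        c=im[700:1120,1240:1920] if n=="top" else im[860:1480,520:1120]
        cv2.imwrite(f"pics/fit_{n}.png",c[:600])
    print(s2w(v,[[.016,.099,.0375],[.008,-.099,.0375],[0,0,.022]]))
E
python3 fr.py
```

```text
[ 0.5153 -0.2091] 185.71819397303403 [-1.  -0.6  0.5 -0.5  1.9  0.1  2.2 -0.3  0.5 -1.  -0.3 -1.7 -0.6 -0.8
  0.3 -0.1]
[ 0.5144 -0.2065] 185.57064862753612 [-2.1 -0.3 -0.5 -0.2  0.8  0.5  1.1 -0. ]
[ 0.5169 -0.2107] 185.31136845993854 [ 0.6 -0.1 -0.2 -0.8 -0.6  0.   0.2  0.8]
[[ 0.52791178 -0.30730036  0.07667659]
 [ 0.51527649 -0.1095754   0.07304467]
 [ 0.52523118 -0.20807369  0.05560214]]
```

View pics/fit_top.png

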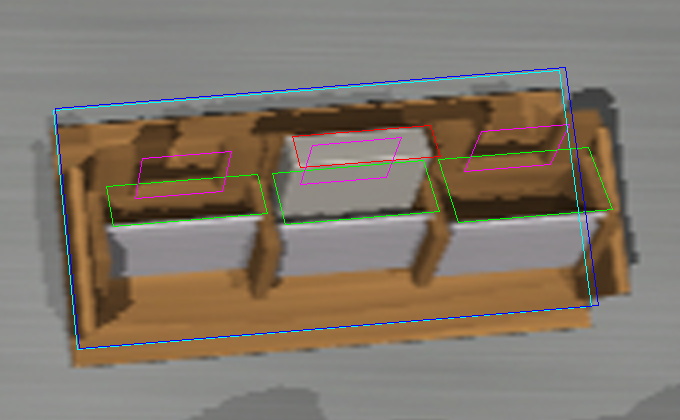

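View pics/fit_scene.png

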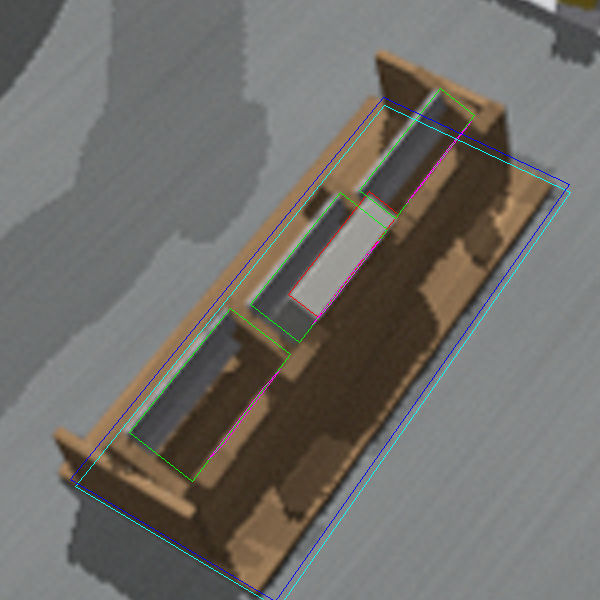

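```bash
cat > wp.py <<'E'
from h import *
def yawR(deg):  # tool down, tool y at angle deg in world xy
    a=np.radians(deg);y=np.array([np.cos(a),np.sin(a),0]);z=np.array([0,0,-1.]);return np.c_[np.cross(y,z),y,z]
def cmds(s,targets):
    R0=R.from_quat(s["eef_rot"]).as_matrix();p0=s["tool_pos"]
    for p,Rt in targets:
        d=R0.T@(np.array(p)-p0);w=np.degrees(R.from_matrix(R0.T@Rt).as_rotvec())
        print(np.round(d,4).tolist(),np.round(w,2).tolist())
E
python3 - <<'E'
from wp import *
from plant import r
D=pickle.load(open("d0.pkl","rb"))
for n,p in D.items():
    im=cv2.resize(p["img"],None,fx=5,fy=5,interpolation=cv2.INTER_CUBIC)
    cs=[]
    for v,d in(((.4705,.130,16.3),(.03,.08,.075)),((.4624,.317,4),(.014,.08,.075))):
        P=box(*d)@R.from_euler("z",v[2],degrees=True).as_matrix().T+[v[0],v[1],.004]
        u=((proj(p,P)+.5)*5-.5)
        for a in range(8):
            for b in range(a):
                if bin(a^b).count("1")==1:cv2.line(im,tuple(int(t) for t in u[a]),tuple(int(t) for t in u[b]),(0,0,255),1)
        c=u.mean(0).astype(int);cs.append(im[c[1]-190:c[1]+190,c[0]-190:c[0]+190])
    cv2.imwrite(f"pics/plates_{n}.png",np.hstack(cs))
cmds(r.get_state(),[((.40,-.35,.27),yawR(-25)),((.45,-.1,.27),yawR(0)),((.4705,.130,.2),yawR(16.3))])
E
```

```text
[0.3024, -0.1879, -0.0313] [0.01, 0.0, -50.86]
[0.4119, -0.4181, -0.0313] [0.0, 0.0, -75.86]
[0.488, -0.6362, 0.0387] [0.0, 0.0, -92.16]
```

View pics/plates_top.png

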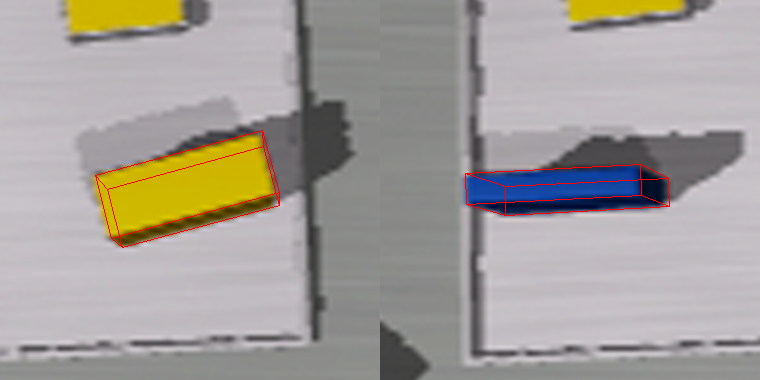

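View pics/plates_scene.png

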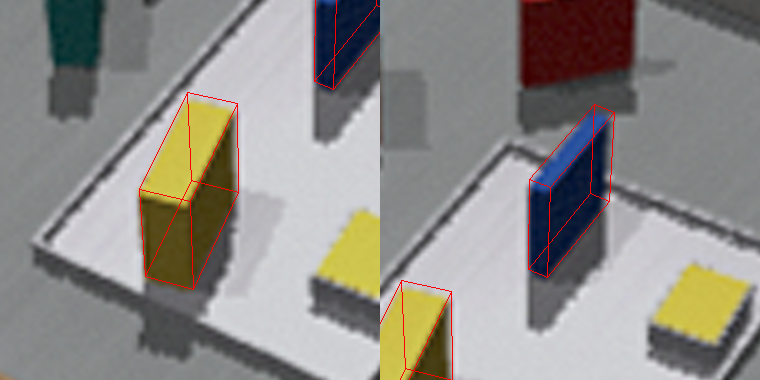

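The crops confirm the choice: yellow at (.470,.129) and blue at (.462,.315), both inside the tray.

>>> carry_out(commands=[[0.05, -0.03, -0.03, 0, 0, -8], [0.1, -0.06, -0.03, 0, 0, -16], [0.15, -0.09, -0.03, 0, 0, -24], [0.2, -0.12, -0.03, 0, 0, -32], [0.25, -0.155, -0.03, 0, 0, -40], [0.3, -0.19, -0.03, 0, 0, -48], [0.32, -0.235, -0.03, 0, 0, -54], [0.34, -0.28, -0.03, 0, 0, -60], [0.36, -0.325, -0.03, 0, 0, -66], [0.385, -0.37, -0.03, 0, 0, -71], [0.41, -0.41, -0.03, 0, 0, -76], [0.425, -0.455, -0.03, 0, 0, -80]], fingers=0)

```text
clock: 2.2
tool_pos: [0.4457, -0.107, 0.269]
eef_rot: [0.68, 0.733, 0.0, 0.001]
contact_force: [1.1, 0.7, -0.3]
opening: 1.003
```

```bash
python3 - <<'E'
from wp import *
from plant import r
s=r.get_state();print(s["tool_pos"],s["q"],s["contact_force"])
cmds(s,[((.4705,.129,.15),yawR(16.3)),((.4705,.129,.042),yawR(16.3))])
E
```

```text
[ 0.44571959 -0.10698103  0.26902153] [ 0.53863685  0.47697722 -0.6018542   1.99656539  0.37977547  0.77757478
 -0.21103735] [ 1.07839065  0.73487049 -0.27316428]
[0.2335, 0.0422, 0.119] [0.09, 0.02, -12.01]
[0.2335, 0.042, 0.227] [0.09, 0.02, -12.01]
```

>>> carry_out(commands=[[0.05, 0.01, 0.03, 0, 0, -4], [0.1, 0.02, 0.06, 0, 0, -8], [0.15, 0.03, 0.09, 0, 0, -12], [0.19, 0.035, 0.119, 0, 0, -12], [0.19, 0.035, 0.119, 0, 0, -12], [0.19, 0.035, 0.119, 0, 0, -12], [0.19, 0.035, 0.119, 0, 0, -12], [0.19, 0.035, 0.119, 0, 0, -12]])

```text
clock: 3.0
tool_pos: [0.4663, 0.0815, 0.1503]
eef_rot: [0.602, 0.799, -0.0, 0.001]
contact_force: [0.3, -0.7, -0.3]
opening: 1.0
```

```bash
python3 - <<'E'
from wp import *
from plant import r
s=r.get_state();print(s["tool_pos"],s["q"],s["qd"].round(3),s["contact_force"])
cmds(s,[((.4705,.129,.10),yawR(16.3)),((.4705,.129,.042),yawR(16.3))])
E
```

```text
[0.46634907 0.0814907  0.15025693] [ 0.01677286  0.67877811 -0.45979356  2.09010407  0.61541746  0.50645047
 -0.62558283] [ 0.013 -0.007  0.     0.001 -0.    -0.005 -0.003] [ 0.31590591 -0.71807412 -0.29987564]
[0.0446, 0.0171, 0.0502] [0.02, 0.08, -0.3]
[0.0447, 0.017, 0.1082] [0.02, 0.08, -0.3]
```

>>> carry_out(commands=[[0.03, 0.012, 0.03, 0, 0, 0], [0.0447, 0.017, 0.05, 0, 0, -0.3], [0.0447, 0.017, 0.07, 0, 0, -0.3], [0.0447, 0.017, 0.09, 0, 0, -0.3], [0.0447, 0.017, 0.108, 0, 0, -0.3], [0.0447, 0.017, 0.108, 0, 0, -0.3], [0.0447, 0.017, 0.108, 0, 0, -0.3]])

```text
clock: 3.7
tool_pos: [0.4705, 0.1298, 0.0424]
eef_rot: [0.6, 0.8, 0.0, 0.0]
contact_force: [-0.9, -0.8, 0.2]
opening: 0.998
```

>>> carry_out(commands=[[0, 0, 0, 0, 0, 0], [0, 0, 0, 0, 0, 0], [0, 0, 0, 0, 0, 0], [0, 0, 0, 0, 0, 0], [0, 0, 0, 0, 0, 0], [0, 0, 0, 0, 0, 0], [0, 0, 0, 0, 0, 0], [0, 0, 0, 0, 0, 0]], fingers=255, grip_force=20)

```text
clock: 4.5
tool_pos: [0.4699, 0.131, 0.0417]
eef_rot: [0.599, 0.801, -0.0, 0.0]
contact_force: [-0.5, -0.1, -0.5]
opening: 0.338
```

```bash
python3 - <<'E'
from wp import *
from plant import r
s=r.get_state();print(s["tool_pos"],s["q"],s["opening"],s["contact_force"])
p=r.snapshot("scene");cv2.imwrite("pics/g1.png",cv2.resize(p["img"][100:260,180:400],None,fx=3.5,fy=3.5))
E
```

```text
[0.46989058 0.13098595 0.04168016] [-0.23268066  0.8769276  -0.21878391  2.10500474  0.78121991  0.23936552
 -0.85356452] 0.3377465911484015 [-0.5394523  -0.13264598 -0.47494866]
```

View pics/g1.png

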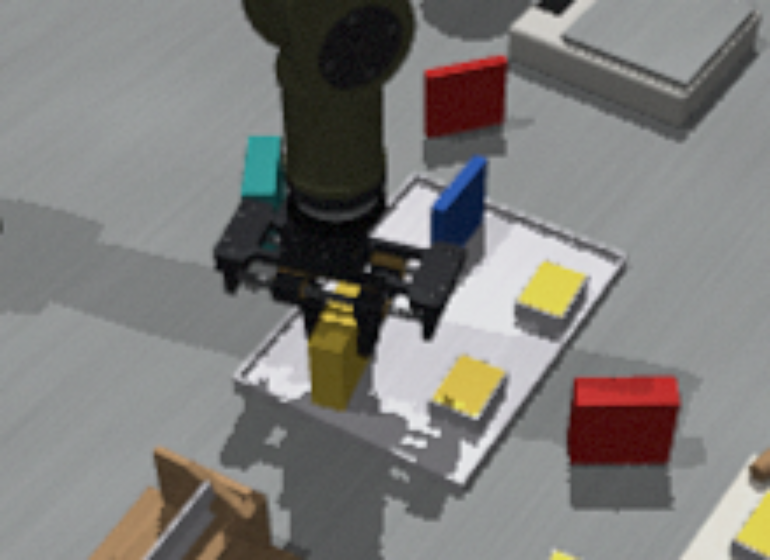

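```bash
cat >> wp.py <<'E'
from fr import s2w,Rs
V=np.array([.516,-.2085,np.radians(185.6)])
def slotR(V=V):
    S=R.from_euler("z",V[2]).as_matrix()@Rs
    return np.c_[-S[:,1],-S[:,0],-S[:,2]]
def w2s(P,V=V):
    S=R.from_euler("z",V[2]).as_matrix()@Rs
    return (np.atleast_2d(P)-s2w(V,[0,0,0]))@S
E
python3 - <<'E'
from wp import *
from plant import r
s=r.get_state()
print(slotR().round(3),s2w(V,[[.0165,.099,.15]]))
cmds(s,[((.47,.131,.25),yawR(16)),((.48,-.1,.28),yawR(10)),(s2w(V,[[.018,.099,.16]])[0],slotR())])
E
```

```text
[[-0.098  0.887 -0.452]
 [ 0.995  0.087 -0.044]
 [-0.    -0.454 -0.891]] [[ 0.57880283 -0.30181688  0.17714182]]
[0.0, 0.0001, -0.2083] [-0.0, 0.01, 0.45]
[-0.2244, -0.0557, -0.2383] [-0.0, 0.01, 6.45]
[-0.4465, -0.0149, -0.145] [26.92, 2.56, 10.65]
```

>>> carry_out(commands=[[0, 0, -0.02, 0, 0, 0], [0, 0, -0.05, 0, 0, 0], [0, 0, -0.09, 0, 0, 0], [0, 0, -0.13, 0, 0, 0], [0, 0, -0.17, 0, 0, 0], [0, 0, -0.208, 0, 0, 0], [-0.03, -0.008, -0.225, 0, 0, 0.5], [-0.07, -0.018, -0.235, 0, 0, 2], [-0.11, -0.028, -0.238, 0, 0, 3], [-0.15, -0.038, -0.238, 0, 0, 4], [-0.19, -0.047, -0.238, 0, 0, 5], [-0.225, -0.055, -0.238, 0, 0, 6.5]], grip_force=35)

```text
clock: 5.75
tool_pos: [0.4798, -0.103, 0.2792]
eef_rot: [0.644, 0.765, -0.001, -0.0]
contact_force: [0.5, -0.1, -1.6]
opening: 0.334
```

```bash
python3 - <<'E'
from wp import *
from plant import r
s=r.get_state();print(s["tool_pos"],s["q"],s["opening"])
cmds(s,[(s2w(V,[[.018,.099,.16]])[0],slotR())])
E
```

```text
[ 0.47980206 -0.10303087  0.27922597] [ 0.52363463  0.51220065 -0.62744409  1.89318501  0.38976934  0.86176949
 -0.13078123] 0.334368775273582
[-0.2129, 0.0671, 0.0925] [26.89, 1.02, 4.12]
```

>>> carry_out(commands=[[-0.03, 0.01, 0.01, 4, 0.2, 0.6], [-0.07, 0.022, 0.015, 8, 0.4, 1.2], [-0.11, 0.035, 0.03, 12, 0.5, 1.8], [-0.15, 0.047, 0.05, 17, 0.7, 2.6], [-0.19, 0.06, 0.07, 22, 0.9, 3.4], [-0.2129, 0.067, 0.085, 26.9, 1, 4.1], [-0.2129, 0.067, 0.0925, 26.9, 1, 4.1], [-0.2129, 0.067, 0.0925, 26.9, 1, 4.1], [-0.2129, 0.067, 0.0925, 26.9, 1, 4.1], [-0.2129, 0.067, 0.0925, 26.9, 1, 4.1]])

```text
clock: 6.75
tool_pos: [0.5837, -0.298, 0.1896]
eef_rot: [0.652, 0.722, -0.172, -0.155]
contact_force: [0.2, -0.2, -2.2]
opening: 0.339
```

```bash
python3 - <<'E'
from wp import *
from plant import r
s=r.get_state();print(s["tool_pos"],s["q"],s["opening"],s["contact_force"])
D={n:r.snapshot(n) for n in("scene","top")};pickle.dump(D,open("d1.pkl","wb"))
R0=R.from_quat(s["eef_rot"]).as_matrix()
print(w2s(s["tool_pos"]),np.degrees(R.from_matrix(R0.T@slotR()).as_rotvec()))
for n,p in D.items():
    # plate in tool frame: thickness along y, length x, height along -z ; bottom 37.7 ahead
    P=(box(.08,.03,.075)-[0,0,.0373])@R0.T+s["tool_pos"]
    im=cv2.resize(p["img"],None,fx=4,fy=4,interpolation=cv2.INTER_CUBIC)
    u=((proj(p,P)+.5)*4-.5)
    for a in range(8):
        for b in range(a):
            if bin(a^b).count("1")==1:cv2.line(im,tuple(int(t) for t in u[a]),tuple(int(t) for t in u[b]),(0,0,255),1)
    c=u.mean(0).astype(int);cv2.imwrite(f"pics/in1_{n}.png",im[max(0,c[1]-250):c[1]+250,max(0,c[0]-350):c[0]+350])
E
```

```text
[ 0.58367675 -0.29797199  0.18962078] [ 0.47277019  1.03598293 -0.42972528  1.04017725  0.48099792  1.60218159
  0.15260037] 0.3386631191626321 [ 0.17133167 -0.17908195 -2.22763749]
[[0.01750906 0.09564907 0.16349132]] [0.24500507 0.11779227 0.19265405]
```

View pics/in1_scene.png

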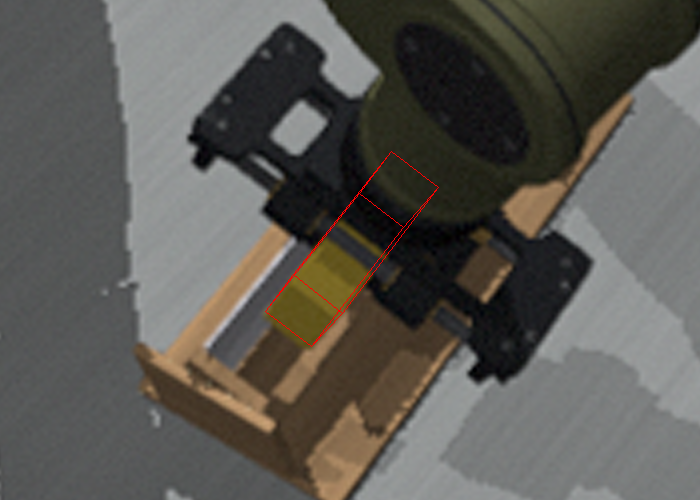

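View pics/in1_top.png

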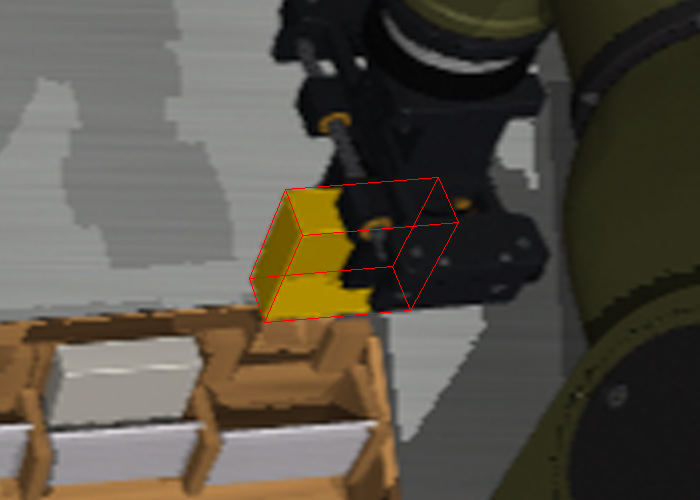

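```bash
python3 - <<'E'
from wp import *
from plant import r
s=r.get_state()
cmds(s,[(s2w(V,[[.019,.099,z]])[0],slotR()) for z in(.16,.120,.085)])
cmds(s,[(s2w(V,[[.017,.099,z]])[0],slotR()) for z in(.06,.04)])
E
```

```text
[-0.003, -0.0016, 0.0034] [0.24, 0.13, 0.16]
[-0.0029, -0.0018, 0.0434] [0.24, 0.13, 0.16]
[-0.0028, -0.0019, 0.0784] [0.24, 0.13, 0.16]
[-0.0028, -0.0, 0.1034] [0.24, 0.13, 0.16]
[-0.0027, -0.0001, 0.1234] [0.24, 0.13, 0.16]
```

>>> carry_out(commands=[[-0.003, -0.0018, 0.01, 0.24, 0.13, 0.16], [-0.003, -0.0018, 0.025, 0.24, 0.13, 0.16], [-0.003, -0.0018, 0.045, 0.24, 0.13, 0.16], [-0.003, -0.0018, 0.065, 0.24, 0.13, 0.16], [-0.003, -0.0018, 0.078, 0.24, 0.13, 0.16], [-0.003, -0.0018, 0.078, 0.24, 0.13, 0.16], [-0.003, -0.0018, 0.078, 0.24, 0.13, 0.16], [-0.003, -0.0018, 0.078, 0.24, 0.13, 0.16], [-0.003, -0.0018, 0.078, 0.24, 0.13, 0.16]])

```text
clock: 7.75
tool_pos: [0.5481, -0.3051, 0.1193]
eef_rot: [0.653, 0.72, -0.173, -0.157]
contact_force: [0.3, -0.9, -2.7]
opening: 0.338
```

```bash
cat > look.py <<'E'
from wp import *
from plant import r
import sys
def look(tag,dims,sl):
    s=r.get_state();print(s["clock"],s["tool_pos"],s["opening"],s["contact_force"])
    D={n:r.snapshot(n) for n in("scene","top")};pickle.dump(D,open(f"d_{tag}.pkl","wb"))
    R0=R.from_quat(s["eef_rot"]).as_matrix()
    print(w2s(s["tool_pos"]).round(4),np.degrees(R.from_matrix(R0.T@slotR()).as_rotvec()).round(2))
    outs=[]
    for n,p in D.items():
        P=(box(*dims)-[0,0,.0373])@R0.T+s["tool_pos"]
        im=cv2.resize(p["img"],None,fx=5,fy=5,interpolation=cv2.INTER_CUBIC)
        u=((proj(p,P)+.5)*5-.5)
        for a in range(8):
            for b in range(a):
                if bin(a^b).count("1")==1:cv2.line(im,tuple(int(t) for t in u[a]),tuple(int(t) for t in u[b]),(0,0,255),1)
        for y,w in((99,34),(-99,18)):
            for zz,ww in((37,w+10),(22,w)):
                g=s2w(V,np.array([[0,y-45,zz],[ww,y-45,zz],[ww,y+45,zz],[0,y+45,zz]])/1e3)
                cv2.polylines(im,[((proj(p,g)+.5)*5-.5).round().astype(int).reshape(-1,1,2)],True,(0,255,0),1)
        c=((proj(p,s2w(V,[sl]))+.5)*5)[0].astype(int);outs.append(im[c[1]-220:c[1]+220,c[0]-200:c[0]+200])
    cv2.imwrite(f"pics/{tag}.png",np.hstack(outs))
    return s
E
python3 - <<'E'
from look import *
look("ins1",(.08,.03,.075),[.016,.099,.0375])
E
```

```text
7.75 [ 0.54812166 -0.30512215  0.1192773 ] 0.3381656461127744 [ 0.33740463 -0.85629665 -2.69631576]
[[0.0177 0.0993 0.0844]] [-0.04 -0.04 -0.02]
```

View pics/ins1.png

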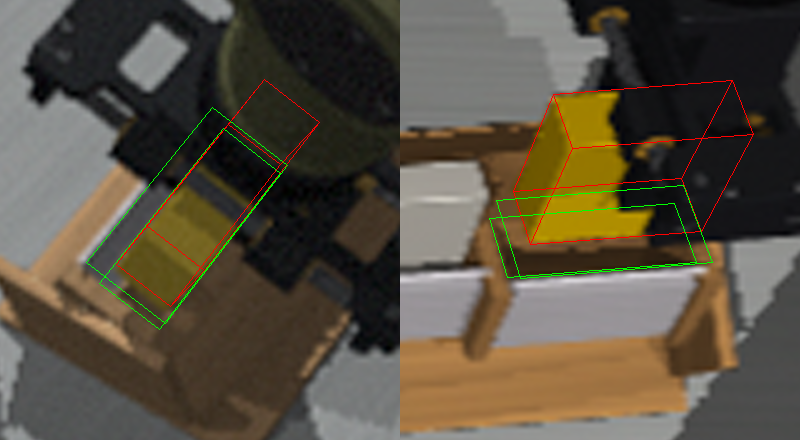

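>>> carry_out(commands=[[0, 0, 0.008, 0, 0, 0], [0, 0.0003, 0.016, 0, 0, 0], [0, 0.0005, 0.024, 0, 0, 0], [0, 0.0005, 0.032, 0, 0, 0], [0, 0.0005, 0.036, 0, 0, 0], [0, 0.0005, 0.036, 0, 0, 0], [0, 0.0005, 0.036, 0, 0, 0]])

```text
clock: 8.55
tool_pos: [0.5314, -0.3068, 0.0862]
eef_rot: [0.653, 0.72, -0.173, -0.158]
contact_force: [-0.4, -0.2, -1.5]
opening: 0.339
```

```bash
python3 - <<'E'
from look import *
look("ins2",(.08,.03,.075),[.016,.099,.0375])
E
```

```text
8.55 [ 0.53137782 -0.30675119  0.08623866] 0.3390490612405895 [-0.3515426  -0.21141537 -1.48814723]
[[0.0177 0.0993 0.0474]] [-0.14 -0.07 -0.01]
```

View pics/ins2.png

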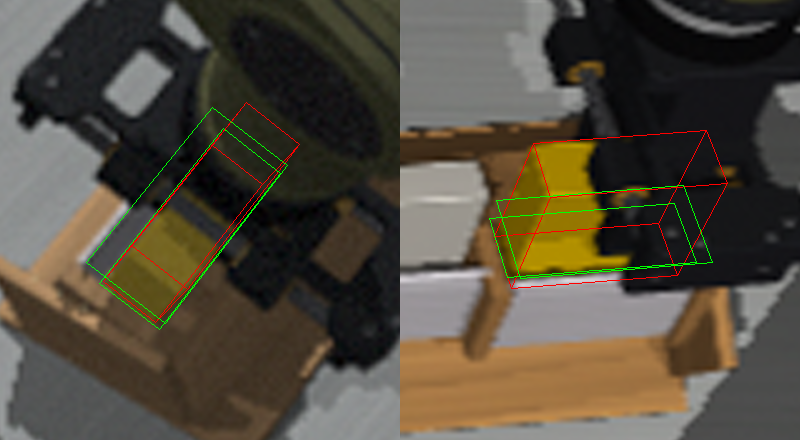

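>>> carry_out(commands=[[0, 0, 0.003, 0, 0, 0], [0, 0, 0.006, 0, 0, 0], [0, 0, 0.008, 0, 0, 0], [0, 0, 0.01, 0, 0, 0], [0, 0, 0.01, 0, 0, 0]])

```text
clock: 9.15
tool_pos: [0.5267, -0.3072, 0.0773]
eef_rot: [0.653, 0.72, -0.174, -0.158]
contact_force: [-0.4, -0.4, -2.2]
opening: 0.337
```

>>> carry_out(commands=[[0, 0, 0.001, 0, 0, 0], [0, 0, 0.002, 0, 0, 0], [0, 0, 0.002, 0, 0, 0]])

```text
clock: 9.45
tool_pos: [0.5267, -0.3072, 0.0771]
eef_rot: [0.653, 0.72, -0.173, -0.157]
contact_force: [1.3, 0.3, 7.1]
opening: 0.339
```

```bash
python3 - <<'E'
from look import *
look("ins3",(.08,.03,.075),[.016,.099,.0375])
E
```

```text
9.45 [ 0.52668599 -0.30719554  0.07711821] 0.33857680606370055 [1.32913817 0.34566325 7.08714499]
[[0.0178 0.0993 0.0371]] [-0.07 -0.03 -0.03]
```

View pics/ins3.png

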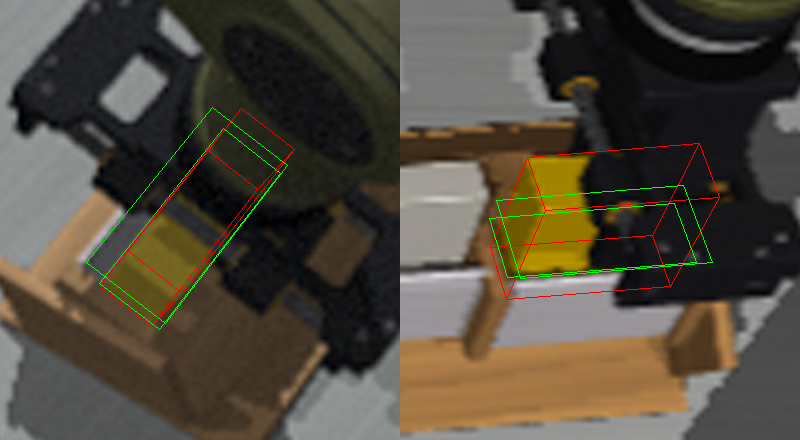

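>>> carry_out(commands=[[0, 0.001, 0, 0, 0, 0], [0, 0.0015, 0, 0, 0, 0], [0, 0.0015, 0, 0, 0, 0]])

```text
clock: 9.85
tool_pos: [0.5268, -0.3072, 0.077]
eef_rot: [0.653, 0.72, -0.174, -0.158]
contact_force: [-0.5, 0.8, 9.5]
opening: 0.34
```

>>> carry_out(commands=[[0, 0, 0, 0, 0, 0], [0, 0, 0, 0, 0, 0], [0, 0, 0, 0, 0, 0], [0, 0, 0, 0, 0, 0], [0, 0, 0, 0, 0, 0]], fingers=140)

```text
clock: 10.35
tool_pos: [0.5277, -0.3072, 0.0749]
eef_rot: [0.653, 0.72, -0.173, -0.158]
contact_force: [1.9, 0.1, 2.3]
opening: 0.45
```

>>> carry_out(commands=[[0, 0, -0.01, 0, 0, 0], [0, 0, -0.03, 0, 0, 0], [0, 0, -0.06, 0, 0, 0], [0, 0, -0.1, 0, 0, 0], [0, 0, -0.14, 0, 0, 0], [0, 0, -0.14, 0, 0, 0]])

```text
clock: 10.95
tool_pos: [0.5949, -0.3, 0.2044]
eef_rot: [0.654, 0.721, -0.171, -0.154]
contact_force: [0.0, 1.2, 0.6]
opening: 0.45
```

```bash
python3 - <<'E'
from look import *
s=look("rel1",(.08,.03,.075),[.016,.099,.0375])
print(s["q"])
cmds(s,[((.50,-.1,.29),yawR(5)),((.46,.12,.27),yawR(5)),((.4624,.315,.16),yawR(4)),((.4624,.315,.042),yawR(4))])
E
```

```text
10.95 [ 0.59487174 -0.30004695  0.20439973] 0.4499920414247372 [0.03294685 1.17674765 0.63329451]
[[0.0145 0.0988 0.1816]] [ 0.4   0.04 -0.04]
[ 0.46246501  1.04002562 -0.4266599   0.97650325  0.47608387  1.65208957
  0.16972215]
[0.2082, -0.1054, -0.0431] [-26.6, 0.18, 0.56]
[0.4311, -0.113, -0.0172] [-26.6, 0.18, 0.56]
[0.6251, -0.0448, 0.0715] [-26.59, 0.42, 1.54]
[0.6252, 0.008, 0.177] [-26.59, 0.42, 1.54]
```

View pics/rel1.png

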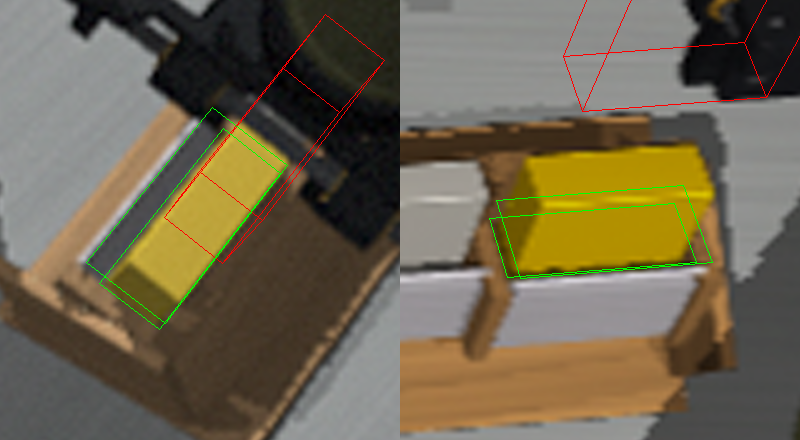

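>>> carry_out(commands=[[0.03, -0.02, -0.035, -2, 0, 0], [0.07, -0.04, -0.043, -6, 0, 0], [0.11, -0.06, -0.045, -11, 0, 0], [0.15, -0.08, -0.045, -17, 0, 0.2], [0.19, -0.1, -0.043, -23, 0, 0.4], [0.23, -0.107, -0.04, -26.6, 0.1, 0.5], [0.275, -0.11, -0.035, -26.6, 0.2, 0.5], [0.32, -0.112, -0.03, -26.6, 0.2, 0.5], [0.36, -0.113, -0.024, -26.6, 0.2, 0.5], [0.4, -0.113, -0.02, -26.6, 0.2, 0.5], [0.43, -0.113, -0.017, -26.6, 0.2, 0.5], [0.47, -0.1, 0, -26.6, 0.2, 0.6]], fingers=0)

```text
clock: 12.25
tool_pos: [0.4558, 0.1572, 0.2454]
eef_rot: [0.677, 0.736, -0.004, -0.003]
contact_force: [1.8, -0.4, -0.2]
opening: 1.001
```

```bash
python3 - <<'E'
from wp import *
from plant import r
s=r.get_state();print(s["clock"],s["tool_pos"],s["q"],s["opening"])
cmds(s,[((.4624,.315,.15),yawR(4)),((.4624,.315,.042),yawR(4))])
E
```

```text
12.25 [0.45582919 0.15724757 0.2454    ] [-0.06249366  0.54257091 -0.56252198  1.95608886  0.40247268  0.76465417
 -0.77455366] 1.0008542467917076
[0.1567, 0.0207, 0.0952] [-0.57, 0.02, 0.79]
[0.1567, 0.0217, 0.2032] [-0.57, 0.02, 0.79]
```

>>> carry_out(commands=[[0.045, 0.006, 0.03, -0.5, 0, 0.4], [0.09, 0.012, 0.06, -0.57, 0, 0.79], [0.13, 0.018, 0.08, -0.57, 0, 0.79], [0.15, 0.0205, 0.09, -0.57, 0, 0.79], [0.15, 0.0205, 0.095, -0.57, 0, 0.79], [0.15, 0.0205, 0.095, -0.57, 0, 0.79], [0.15, 0.0205, 0.095, -0.57, 0, 0.79], [0.15, 0.0205, 0.095, -0.57, 0, 0.79]])

```text
clock: 13.05
tool_pos: [0.4638, 0.3073, 0.151]
eef_rot: [0.682, 0.731, 0.0, -0.0]
contact_force: [-0.0, -0.3, -0.3]
opening: 1.001
```

```bash
python3 - <<'E'
from wp import *
from plant import r
s=r.get_state();print(s["clock"],s["tool_pos"],s["q"],s["qd"].round(3))
cmds(s,[((.4624,.315,.1),yawR(4)),((.4624,.315,.042),yawR(4))])
E
```

```text
13.05 [0.46377724 0.30727944 0.15102573] [-0.407363    0.75085274 -0.44156846  1.84979644  0.50093624  0.65217732
 -1.08046829] [-0.002 -0.003 -0.007 -0.008 -0.002 -0.004 -0.001]
[0.0078, -0.0009, 0.051] [0.03, -0.03, 0.0]
[0.0077, -0.0009, 0.109] [0.03, -0.03, 0.0]
```

>>> carry_out(commands=[[0.0077, -0.0009, 0.025, 0, 0, 0], [0.0077, -0.0009, 0.055, 0, 0, 0], [0.0077, -0.0009, 0.08, 0, 0, 0], [0.0077, -0.0009, 0.1, 0, 0, 0], [0.0077, -0.0009, 0.109, 0, 0, 0], [0.0077, -0.0009, 0.109, 0, 0, 0], [0.0077, -0.0009, 0.109, 0, 0, 0]])

```text
clock: 13.75
tool_pos: [0.4624, 0.3172, 0.0426]
eef_rot: [0.681, 0.732, 0.001, -0.0]
contact_force: [-0.4, -0.1, 0.6]
opening: 0.999
```

>>> carry_out(commands=[[0, 0, 0, 0, 0, 0], [0, 0, 0, 0, 0, 0], [0, 0, 0, 0, 0, 0], [0, 0, 0, 0, 0, 0], [0, 0, 0, 0, 0, 0], [0, 0, 0, 0, 0, 0], [0, 0, 0, 0, 0, 0], [0, 0, 0, 0, 0, 0], [0, 0, 0, 0, 0, 0]], fingers=255, grip_force=15)

```text
clock: 14.65
tool_pos: [0.4618, 0.3172, 0.0416]
eef_rot: [0.681, 0.732, 0.001, -0.001]
contact_force: [-1.0, -1.1, -0.8]
opening: 0.207
```

```bash
python3 - <<'E'
from wp import *
from plant import r
s=r.get_state();print(s["clock"],s["tool_pos"],s["q"],s["opening"])
p=r.snapshot("scene");cv2.imwrite("pics/g2.png",cv2.resize(p["img"][80:240,220:420],None,fx=3.5,fy=3.5))
# check yellow in rack vs predicted home
D={n:r.snapshot(n) for n in("scene","top")};pickle.dump(D,open("d_y.pkl","wb"))
outs=[]
for n,p in D.items():
    P=s2w(V,box(.03,.08,.075)+[.016,.099,0])
    im=cv2.resize(p["img"],None,fx=5,fy=5,interpolation=cv2.INTER_CUBIC)
    u=((proj(p,P)+.5)*5-.5)
    for a in range(8):
        for b in range(a):
            if bin(a^b).count("1")==1:cv2.line(im,tuple(int(t) for t in u[a]),tuple(int(t) for t in u[b]),(0,0,255),1)
    c=u.mean(0).astype(int);outs.append(im[c[1]-200:c[1]+200,c[0]-190:c[0]+190])
cv2.imwrite("pics/yhome.png",np.hstack(outs))
cmds(s,[((.4624,.315,.25),yawR(4)),((.46,.1,.29),yawR(5)),((.50,-.03,.29),yawR(5)),(s2w(V,[[.010,-.099,.16]])[0],slotR())])
E
```

```text
14.65 [0.46180188 0.31719605 0.04162341] [-0.50325184  0.921057   -0.30802513  1.88744641  0.61833226  0.42710049
 -1.19533404] 0.2071368055131182
[-0.0019, 0.0005, -0.2084] [0.02, -0.1, 0.15]
[-0.216, -0.0174, -0.2488] [0.02, -0.1, -0.85]
[-0.3486, 0.0131, -0.249] [0.02, -0.1, -0.85]
[-0.4274, 0.0773, -0.1422] [27.02, -0.44, -1.4]
```

View pics/g2.png

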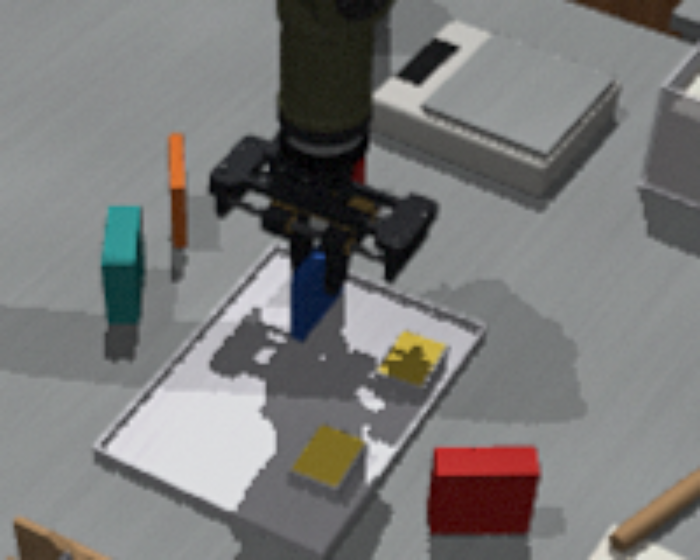

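View pics/yhome.png

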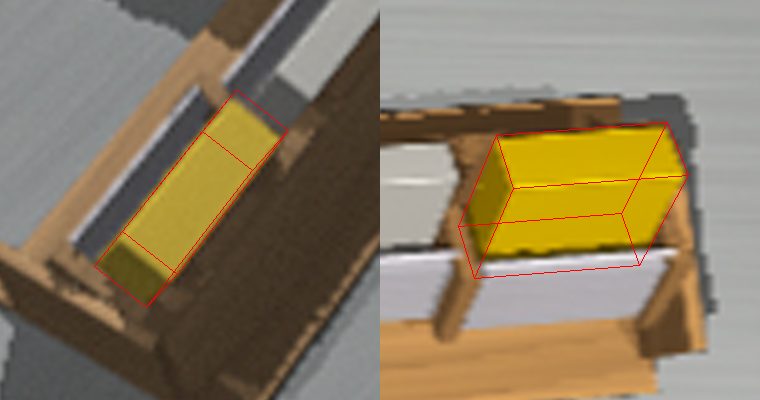

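The yellow plate matches the predicted home box within about 1 px in both views. The fingers may still be closing on the blue plate, so I'll wait.

>>> carry_out(commands=[[0, 0, 0, 0, 0, 0], [0, 0, 0, 0, 0, 0], [0, 0, 0, 0, 0, 0], [0, 0, 0, 0, 0, 0]], grip_force=25)

```text
clock: 15.2
tool_pos: [0.4618, 0.3172, 0.0416]
eef_rot: [0.681, 0.732, 0.001, -0.001]
contact_force: [0.2, 0.1, -0.6]
opening: 0.158
```

>>> carry_out(commands=[[0, 0, -0.02, 0, 0, 0], [0, 0, -0.05, 0, 0, 0], [0, 0, -0.09, 0, 0, 0], [0, 0, -0.13, 0, 0, 0], [0, 0, -0.17, 0, 0, 0], [-0.03, -0.002, -0.21, 0, 0, 0], [-0.07, -0.006, -0.235, 0, 0, 0], [-0.11, -0.01, -0.247, 0, 0, 0], [-0.15, -0.013, -0.249, 0, 0, -0.3], [-0.19, -0.016, -0.249, 0, 0, -0.6], [-0.23, -0.015, -0.249, 0, 0, -0.8], [-0.27, -0.005, -0.249, 0, 0, -0.8]])

```text
clock: 16.4
tool_pos: [0.4749, 0.0452, 0.2902]
eef_rot: [0.676, 0.737, -0.0, -0.001]
contact_force: [0.4, 1.2, -1.6]
opening: 0.16
```

```bash
python3 - <<'E'
from wp import *
from plant import r
s=r.get_state();print(s["clock"],s["tool_pos"],s["q"],s["opening"])
cmds(s,[(s2w(V,[[.010,-.099,.16]])[0],slotR())])
E
```

```text
16.4 [0.47485925 0.04522981 0.29022962] [ 0.20810483  0.4723564  -0.60056939  1.91482426  0.34499672  0.85883844
 -0.48311629] 0.159923086022479
[-0.1568, 0.0817, 0.1069] [26.94, -0.19, -0.57]
```

>>> carry_out(commands=[[-0.03, 0.015, 0.01, 4, 0, 0], [-0.06, 0.03, 0.02, 8, 0, -0.1], [-0.09, 0.045, 0.035, 13, -0.1, -0.2], [-0.12, 0.06, 0.055, 18, -0.1, -0.4], [-0.147, 0.072, 0.075, 23, -0.2, -0.5], [-0.157, 0.08, 0.095, 26.9, -0.2, -0.6], [-0.157, 0.0817, 0.107, 26.9, -0.2, -0.6], [-0.157, 0.0817, 0.107, 26.9, -0.2, -0.6], [-0.157, 0.0817, 0.107, 26.9, -0.2, -0.6], [-0.157, 0.0817, 0.107, 26.9, -0.2, -0.6], [-0.157, 0.0817, 0.107, 26.9, -0.2, -0.6]])

```text
clock: 17.5
tool_pos: [0.5714, -0.1017, 0.1847]
eef_rot: [0.653, 0.721, -0.171, -0.155]
contact_force: [-0.3, 0.4, -1.9]
opening: 0.155
```

```bash
python3 - <<'E'
from look import *
s=look("b1",(.08,.014,.075),[.030,-.08,.10])
cmds(s,[(s2w(V,[[.011,-.099,z]])[0],slotR()) for z in(.16,.11,.085,.06)])
cmds(s,[(s2w(V,[[.009,-.099,z]])[0],slotR()) for z in(.06,.04)])
E
```

```text
17.5 [ 0.5714342  -0.10171299  0.18474601] 0.15542335475631847 [-0.29091792  0.442295   -1.86647079]
[[ 0.0091 -0.1009  0.1623]] [ 0.27 -0.02  0.03]
[-0.0019, -0.0019, 0.0023] [0.27, -0.02, 0.03]
[-0.0019, -0.0022, 0.0523] [0.27, -0.02, 0.03]
[-0.0019, -0.0023, 0.0773] [0.27, -0.02, 0.03]
[-0.0019, -0.0024, 0.1023] [0.27, -0.02, 0.03]
[-0.0019, -0.0004, 0.1023] [0.27, -0.02, 0.03]
[-0.0019, -0.0005, 0.1223] [0.27, -0.02, 0.03]
```

View pics/b1.png

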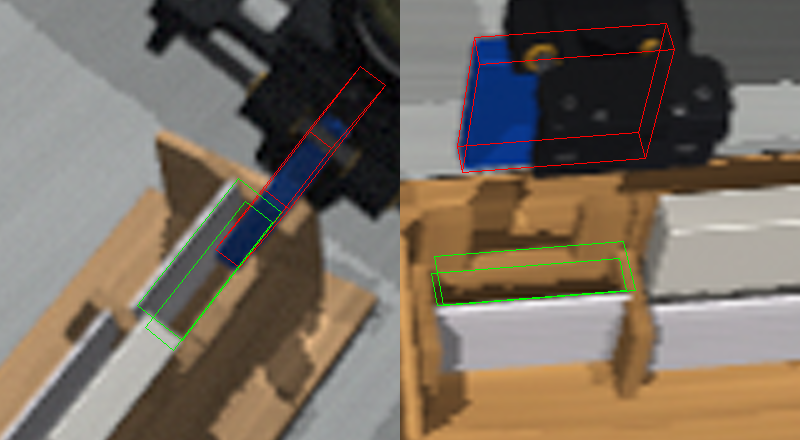

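>>> carry_out(commands=[[-0.001, -0.002, 0.01, 0.27, 0, 0], [-0.0015, -0.002, 0.03, 0.27, 0, 0], [-0.0015, -0.002, 0.05, 0.27, 0, 0], [-0.0015, -0.002, 0.07, 0.27, 0, 0], [-0.0015, -0.002, 0.08, 0.27, 0, 0], [-0.0015, -0.002, 0.088, 0.27, 0, 0], [-0.0015, -0.002, 0.088, 0.27, 0, 0], [-0.0015, -0.002, 0.088, 0.27, 0, 0], [-0.0015, -0.002, 0.088, 0.27, 0, 0]])

```text
clock: 18.5
tool_pos: [0.5309, -0.1074, 0.1059]
eef_rot: [0.653, 0.72, -0.173, -0.157]
contact_force: [-0.1, -0.5, -1.3]
opening: 0.153
```

```bash
python3 - <<'E'
from look import *
s=look("b2",(.08,.014,.075),[.008,-.099,.0375])
cmds(s,[(s2w(V,[[.010,-.099,z]])[0],slotR()) for z in(.06,.0475,.04)])
E
```

```text
18.5 [ 0.53086394 -0.10740268  0.10591398] 0.1529993493214094 [-0.0908823  -0.51631016 -1.29652215]
[[ 0.0098 -0.0992  0.0735]] [-0.05 -0.05 -0.01]
[-0.0002, -0.0002, 0.0135] [-0.05, -0.05, -0.01]
[-0.0002, -0.0002, 0.026] [-0.05, -0.05, -0.01]
[-0.0002, -0.0002, 0.0335] [-0.05, -0.05, -0.01]
```

View pics/b2.png

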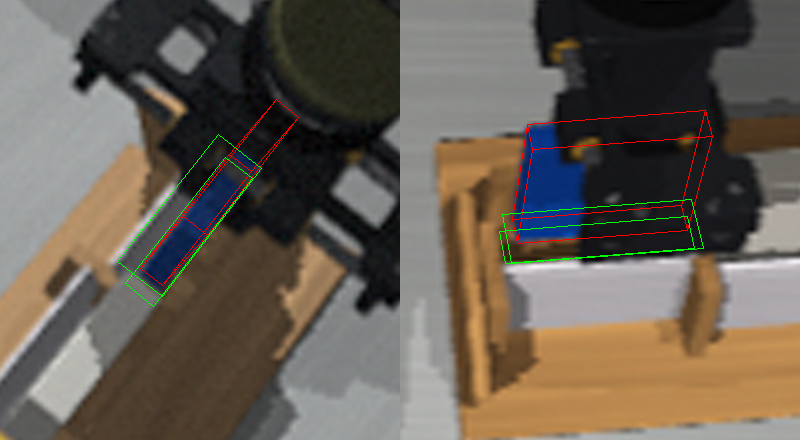

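>>> carry_out(commands=[[0, 0, 0.004, 0, 0, 0], [0, 0, 0.008, 0, 0, 0], [0, 0, 0.012, 0, 0, 0], [0, 0, 0.016, 0, 0, 0], [0, 0, 0.018, 0, 0, 0], [0, 0, 0.018, 0, 0, 0], [0, 0, 0.018, 0, 0, 0]])

```text
clock: 19.3
tool_pos: [0.5219, -0.1083, 0.0893]
eef_rot: [0.653, 0.72, -0.174, -0.158]
contact_force: [0.2, -0.8, -0.2]
opening: 0.157
```

```bash
python3 - <<'E'
from look import *
s=look("b3",(.08,.014,.075),[.008,-.099,.0375])
E
```

```text
19.3 [ 0.52186936 -0.10832939  0.08929127] 0.15702336247303367 [ 0.22773299 -0.78707642 -0.21425249]
[[ 0.0103 -0.0991  0.0546]] [-0.15 -0.06 -0.01]
```

View pics/b3.png

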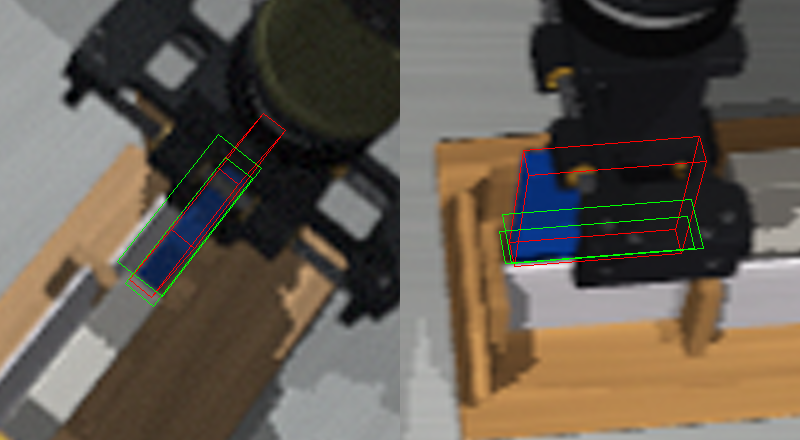

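>>> carry_out(commands=[[0, 0, 0.003, 0, 0, 0], [0, 0, 0.006, 0, 0, 0], [0, 0, 0.009, 0, 0, 0], [0, 0, 0.012, 0, 0, 0], [0, 0, 0.012, 0, 0, 0]])

```text
clock: 19.9
tool_pos: [0.5158, -0.109, 0.0782]
eef_rot: [0.653, 0.72, -0.174, -0.158]
contact_force: [-0.3, 0.7, -1.4]
opening: 0.156
```

```bash
python3 - <<'E'
from look import *
s=look("b4",(.08,.014,.075),[.008,-.099,.0375])
E
```

```text
19.9 [ 0.51580702 -0.10898723  0.07821185] 0.1561826175541737 [-0.27059808  0.74068532 -1.35518748]
[[ 0.0107 -0.0991  0.0419]] [-0.22 -0.06 -0.  ]
```

View pics/b4.png

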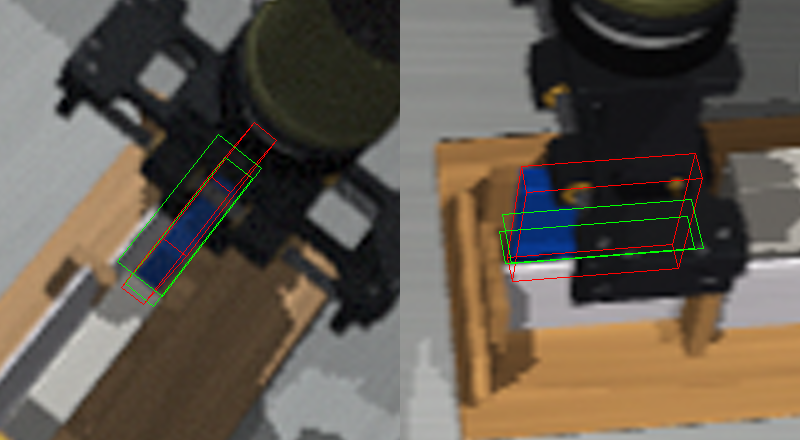

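>>> carry_out(commands=[[0, 0.0008, 0.002, 0, 0, 0], [0, 0.0012, 0.004, 0, 0, 0], [0, 0.0012, 0.005, 0, 0, 0], [0, 0.0012, 0.006, 0, 0, 0]])

```text
clock: 20.4
tool_pos: [0.5151, -0.1091, 0.0733]
eef_rot: [0.653, 0.72, -0.173, -0.158]
contact_force: [1.4, -0.7, 9.0]
opening: 0.157
```

>>> carry_out(commands=[[0, 0, 0.001, 0, 0, 0], [0, 0, 0.001, 0, 0, 0]])

```text
clock: 20.6
tool_pos: [0.5152, -0.1091, 0.0733]
eef_rot: [0.653, 0.72, -0.173, -0.157]
contact_force: [1.4, -0.2, 8.2]
opening: 0.154
```

```bash
python3 - <<'E'
from look import *
s=look("b5",(.08,.014,.075),[.008,-.099,.0375])
E
```

```text
20.6 [ 0.51515133 -0.10909165  0.07332333] 0.15409244315176318 [ 1.42183678 -0.20362922  8.21739909]
[[ 0.0091 -0.099   0.0373]] [-0.06 -0.03 -0.03]
```

View pics/b5.png

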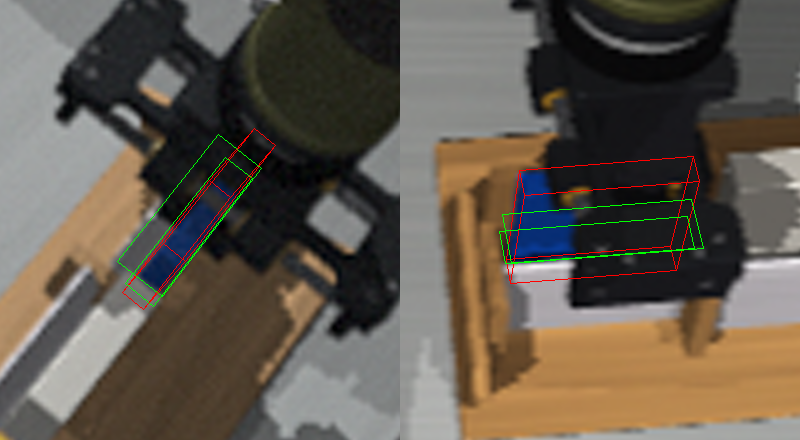

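It stopped on the ledge at z = 37.3 mm with about 9 N. I'll release it with a small opening and withdraw.

>>> carry_out(commands=[[0, 0, 0, 0, 0, 0], [0, 0, 0, 0, 0, 0], [0, 0, 0, 0, 0, 0], [0, 0, 0, 0, 0, 0], [0, 0, 0, 0, 0, 0]], fingers=178)

```text
clock: 21.2
tool_pos: [0.517, -0.1088, 0.0714]
eef_rot: [0.654, 0.72, -0.171, -0.156]
contact_force: [5.6, -0.7, -1.3]
opening: 0.301
```

>>> carry_out(commands=[[0, 0, -0.01, 0, 0, 0], [0, 0, -0.03, 0, 0, 0], [0, 0, -0.06, 0, 0, 0], [0, 0, -0.1, 0, 0, 0], [0.03, 0, -0.14, 0, 0, 0], [0.08, 0, -0.16, 0, 0, 0], [0.12, 0, -0.16, 0, 0, 0], [0.16, 0, -0.16, 0, 0, 0], [0.16, 0, -0.16, 0, 0, 0], [0.16, 0, -0.16, 0, 0, 0], [0.16, 0, -0.16, 0, 0, 0]])

```text
clock: 22.3
tool_pos: [0.5714, 0.0552, 0.2143]
eef_rot: [0.654, 0.719, -0.174, -0.158]
contact_force: [0.6, -0.6, -0.3]
opening: 0.301
```

```bash
python3 - <<'E'
from wp import *
from plant import r
s=r.get_state();print(s["clock"],s["tool_pos"],s["opening"],s["contact_force"],s["qd"].round(3))
D={n:r.snapshot(n) for n in("scene","top")};pickle.dump(D,open("d_f.pkl","wb"))
outs=[]
for n,p in D.items():
    im=cv2.resize(p["img"],None,fx=4,fy=4,interpolation=cv2.INTER_CUBIC)
    for w,x,y in((.03,.016,.099),(.022,.012,0),(.014,.008,-.099)):
        P=s2w(V,box(w,.08,.075)+[x,y,0])
        u=((proj(p,P)+.5)*4-.5)
        for a in range(8):
            for b in range(a):
                if bin(a^b).count("1")==1:cv2.line(im,tuple(int(t) for t in u[a]),tuple(int(t) for t in u[b]),(0,0,255),1)
    c=((proj(p,s2w(V,[[0,0,.04]]))[0]+.5)*4).astype(int);cv2.imwrite(f"pics/fin_{n}.png",im[c[1]-280:c[1]+280,c[0]-380:c[0]+380])
    for l in("thick_mid","thin_mid","thick_home","thin_home"):
        print(n,l,[(np.round(d["xyz"],3).tolist(),round(d["p"],2)) for d in r.spot_point(p,l) if d["xyz"][1]<0])
print(s2w(V,[[.016,.099,.0375],[.008,-.099,.0375]]).round(3))
E
```

```text
22.3 [0.5714307  0.05522273 0.21426273] 0.30128597215251374 [ 0.6129212  -0.58182911 -0.29097709] [ 0.016  0.003  0.006 -0.003 -0.003 -0.005 -0.002]
scene thick_mid [([0.53, -0.309, 0.079], 0.55)]
scene thin_mid [([0.518, -0.105, 0.07], 0.6)]
scene thick_home [([0.528, -0.31, 0.073], 0.63)]
scene thin_home [([0.516, -0.109, 0.074], 0.79)]
top thick_mid []
top thin_mid [([0.517, -0.108, 0.072], 0.38)]
top thick_home []
top thin_home []
[[ 0.528 -0.307  0.077]
 [ 0.516 -0.109  0.073]]
```

View pics/fin_scene.png

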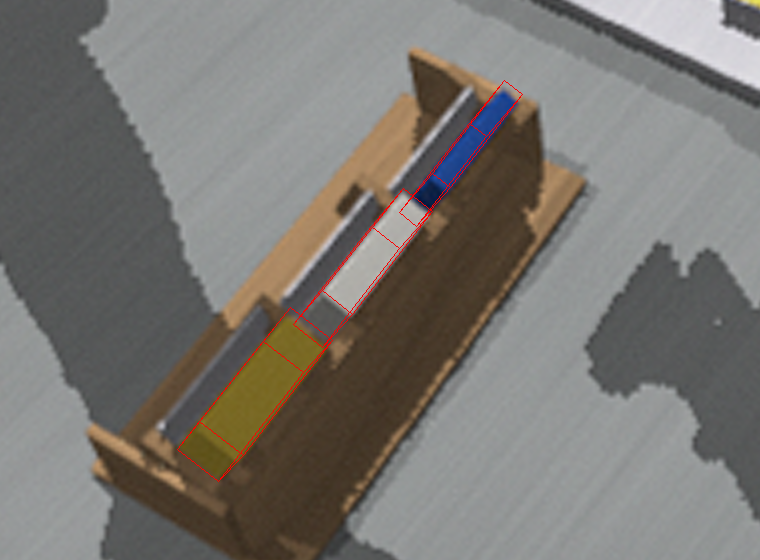

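View pics/fin_top.png

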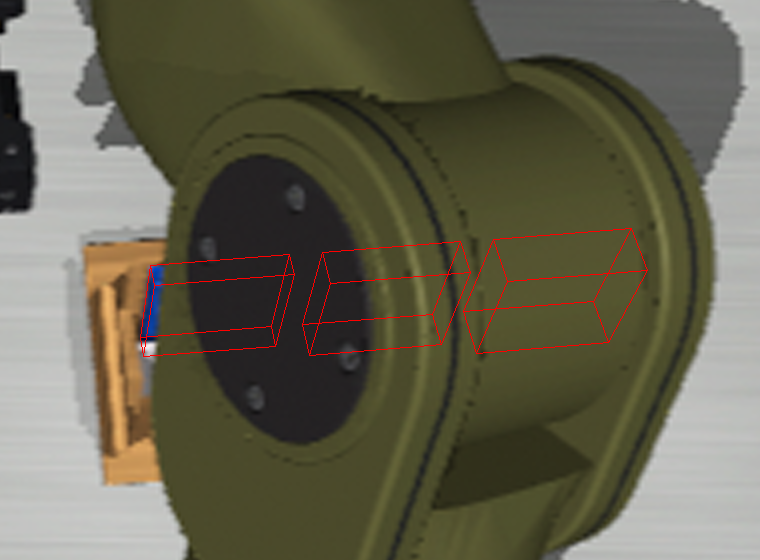

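The scene view shows blue slightly off its predicted box. I'll clear the arm and look from above.

>>> carry_out(commands=[[0.04, -0.01, -0.02, 0, 0, 0], [0.09, -0.02, -0.03, -5, 0, 0], [0.13, -0.03, -0.03, -10, 0, 0], [0.17, -0.04, -0.03, -15, 0, 0], [0.21, -0.04, -0.03, -15, 0, 0], [0.25, -0.04, -0.03, -15, 0, 0], [0.25, -0.04, -0.03, -15, 0, 0], [0.25, -0.04, -0.03, -15, 0, 0]])

```text
clock: 23.6
tool_pos: [0.5248, 0.3046, 0.2594]
eef_rot: [0.667, 0.737, -0.078, -0.071]
contact_force: [1.3, -0.7, 0.4]
opening: 0.301
```

```bash
cat > fin.py <<'E'
from wp import *
from plant import r
def fin(tag):
    s=r.get_state();print(s["clock"],s["tool_pos"])
    D={n:r.snapshot(n) for n in("scene","top")};pickle.dump(D,open(f"d_{tag}.pkl","wb"))
    for n,p in D.items():
        im=cv2.resize(p["img"],None,fx=8,fy=8,interpolation=cv2.INTER_CUBIC);raw=im.copy()
        for w,x,y in((.014,.008,-.099),(.022,.012,0)):
            P=s2w(V,box(w,.08,.075)+[x,y,0])
            u=((proj(p,P)+.5)*8-.5)
            for a in range(8):
                for b in range(a):
                    if bin(a^b).count("1")==1:cv2.line(im,tuple(int(t) for t in u[a]),tuple(int(t) for t in u[b]),(0,0,255),1)
        c=((proj(p,s2w(V,[[.008,-.099,.06]]))[0]+.5)*8).astype(int)
        sl=np.s_[c[1]-250:c[1]+250,c[0]-200:c[0]+200]
        cv2.imwrite(f"pics/{tag}_{n}.png",np.hstack([im[sl],raw[sl]]))
        for l in("thick_mid","thin_mid"):
            print(n,l,[(np.round(d["xyz"],3).tolist(),round(d["p"],2)) for d in r.spot_point(p,l) if d["xyz"][1]<0])
E
python3 -c "
from fin import *
fin('f1')"
```

```text
23.6 [0.52482481 0.30458025 0.25941456]
scene thick_mid [([0.529, -0.31, 0.08], 0.76)]
scene thin_mid [([0.52, -0.112, 0.068], 0.56)]
top thick_mid [([0.526, -0.308, 0.077], 0.69), ([0.499, -0.11, 0.038], 0.5)]
top thin_mid [([0.516, -0.11, 0.071], 0.81)]
```

View pics/f1_scene.png

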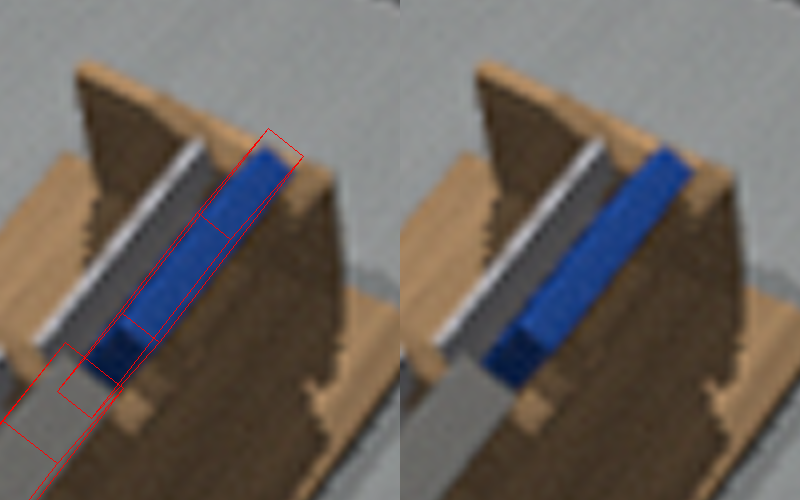

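View pics/f1_top.png

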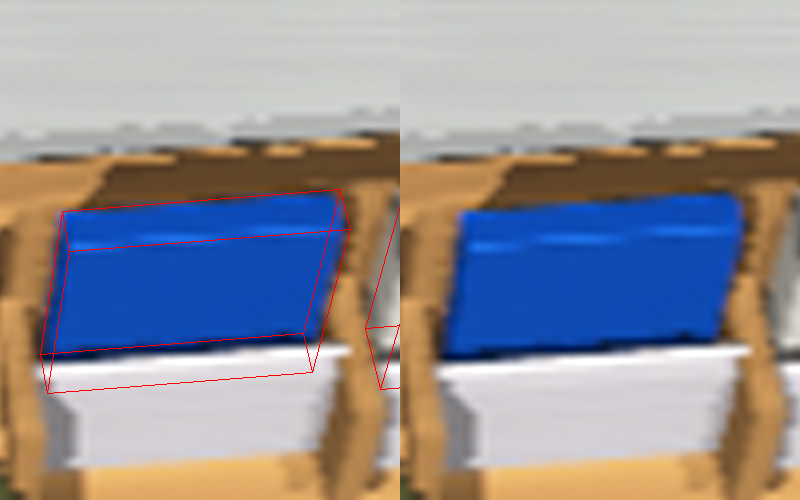

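```bash
python3 - <<'E'
from plant import r
import numpy as np,cv2
p=r.snapshot("top");cv2.imwrite("pics/last.png",p["img"])
for l in("mould_a","middle"):print(l,[np.round(d["xyz"],3).tolist() for d in r.spot_point(p,l)])
s=r.get_state();print(s["clock"],s["qd"].round(3),s["contact_force"])
E
```

```text
mould_a [[0.517, -0.108, 0.073]]
middle []
24.05 [-0.003  0.001 -0.004 -0.002  0.001 -0.001  0.001] [1.19738895 0.39407155 0.45410078]
```

View pics/last.png

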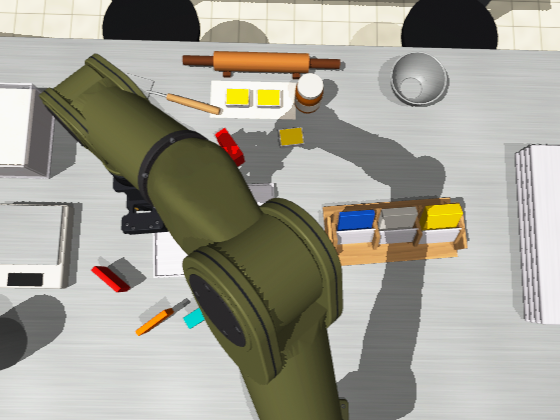

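The top view shows blue (357,219), white (400,218) and yellow (440,217) all seated in the rack. The arm is clear of everything, so I'm handing in.

```bash
python3 -c "
from plant import r
print(r.finish_job())"
```

```text
the job is handed in; nothing more can be done
None
```

I filed the yellow plate in the widest slot and the blue plate in the narrowest, pushed each down until it stopped, released them and handed the job in at about 24 s.

- **Depth:** Both plates stopped at about 37 mm along the slot (home is 37.5 mm) against a push of about 9 N. No force built up before that.
- **Yellow:** After release it matched its predicted home outline to about 1 px in both cameras.
- **Blue:** It matched in the top view. The scene view put it a few mm off along the row. About 2 mm of that is the two cameras disagreeing, as they did when I first located the rack, and the remaining 2 mm or so is within tolerance.
- **White plate and moulds:** The white plate looked unmoved. The network gave no usable answer for it or for the moulds in the last picture, and the arm hid most of the tray there, so the tray moulds were not re-checked. I felt no unexpected contact near them, and the loose mould between tray and rack was where it started.

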